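Lock the soldering turntable and fit the right socket to its hub nut

ROBOT

A 7-joint arm with a two-finger parallel gripper is mounted at the origin on the work surface. World frame = base frame: x ahead of the robot, y to its left, z up, the work surface at z = 0. Lengths are in mm, angles in rad, forces in N, time in s.
With the tool pointing down it reaches from about 400 to 750 mm from the base axis. Payload 19.5 kg.
Tool frame: the origin (TCP) lies on the centre line of the jaws, within the pads' length; the fingertips stand 19 mm ahead of it and the grasp point (between the pads) is the TCP (env.tip_extent is the distance from the TCP to the fingertips, in mm); z points along the fingers, y is the line along which they close (so a half turn about z gives the same grasp; the last joint's range is limited). The gripper opens to 85 mm and grips with 20 to 120 N. Pads are 22 mm wide; open, the fingers measure 114 mm over their backs; the gripper's body (76 mm by 85 mm) begins 54 mm behind the grasp point. The pads swing forward as they close: fully open they stand 13 mm farther back than shut.
Start: joints at [1.273, 0.707, -0.028, 1.485, 0.022, 0.951, -0.075], TCP at [145.481, -556.267, 250.268] pointing down, gripper open.
Joint ranges: [-2.71, 2.71], [-0.32, 2.16], [-1.57, 1.52], [0, 2.45], [-1.46, 4.6], [0, 2.02], [-2.83, 2.83]. Speed limits (rad/s): [1.89, 1.89, 2.57, 2.57, 3.01, 3.01, 3.01].

INTERFACE

Orientations are given as a rotation vector (axis times angle).
In Python, from workcell import monitor, optics, order, env gives the robot as it stands.
- The arm moves only by the shell command python3 -m creep 'ROWS' [FORCE]. ROWS is one flat JSON list of numbers that holds 1 to 5 rows one after another, with no inner brackets; each row has 7 numbers: dx, dy, dz in shares of 600 mm (1.0 is 600 mm), then a rotation vector rx, ry, rz in shares of pi rad (1.0 is pi rad), then the finger opening in mm; each row is the pose to reach, as a shift and turn from the pose commanded when the command began, along the tool's axes at that moment; what a row does not reach only later rows make up. A row lasts 1/8 s, in which the tool goes at most 62.5 mm and 0.188 rad, less where a joint would pass 70% of its speed; a pose out of reach is approached as far as the arm can. The fingers move at their own pace and stop on an object; FORCE is the grip in N (left out, the last holds). Time passes only in rows, so rows that do not move let the fingers close. It prints the time, the measured TCP pose, the force, the opening and the grip force at its end. A shift or turn number past 1, either way, is cut back to 1. Input that does not fit is refused with a message, and nothing moves.
- monitor.get_obs(): the state, without advancing time (a new reading comes with each control period).
- optics.grab_frame(name): name is "scene" or "top" or "wrist"; returns a dict with "pixels" (400x640x3 uint8, blue, green, red), "z_map" (400x640 float32, mm along the optical axis (not along the pixel's ray), 0 where there is no reading), "fx", "fy", "cx", "cy" (pixels), "pose" (4x4, takes a point from camera to world coordinates). Camera axes: x right, y down, z forward; pixel columns grow to the right and rows downward; lengths in mm; the calibration is good to about 2 mm. A picture is of the moment at which its call begins.
- order.finish_job(): hands the job in; it is judged then, once.
The state is a dict: "time_s": time; "joints": joint angles; "dq": joint speeds; "effort": joint torques, N m; "position": TCP position; "ee_rot": TCP orientation; "wrist_force": force on the tool from outside, world axes, zero at the start; "moment": the same for the moment, N m; "width": finger opening in mm; "grip_force": force on a finger pad.
Only numpy, scipy, OpenCV 4.12 (cv2) and the standard library are available. Lean on these libraries where they do the work, as an engineer would, in place of code of your own. Each camera call takes 0.05 s, during which the arm holds its last target. There are 200 camera calls.

TASK

First turn the red lock knob beside the soldering turntable clockwise until it clicks over past its detent, so that the spindle is locked. Then find, by trying them, the socket that is the snug fit for the brass hub nut in the middle of the turntable (not one that is too big and spins loose), and finish while still holding it gripped and fully home on the nut, upright. The other two sockets must stand upright on the cork mat, and the bottle, jar and lighter stay undisturbed.

Things in the scene. Friction and masses are not known exactly. Their poses are not given: they have to be found in the camera images.
- lock_knob (a joint): Turn of the lock knob about its vertical axis, rad: 0 unlocked (start), 1.1 locked (end stop); grows clockwise seen from above. A spring pushes it back below 0.55 and snaps it on to 1.1 beyond; it takes up to 0.15 N m and stays locked when let go.
- lock_knob_grip (a point): Point on the lock knob's axis at the middle height of its grip, 52 mm above the bench. The grip is a red upright bar 52 mm long (its x axis), 14 mm thick (y), 30 mm tall (37 to 67 mm above the bench), turning with the knob. It stands on the turntable's grey foot plate, 130 mm from the hub along the turntable's -y.
- turntable: Fixed soldering turntable: grey foot plate, round fired-clay disc of 160 mm diameter, top 40 mm above the bench, with an aluminium hub plate of 54 mm diameter in its middle, top 45 mm above the bench. It does not turn. Origin: under the disc's centre, on the bench.
- hub (a point): Centre of the hub plate's top face, 45 mm above the bench, under the hub nut: a socket fully home has its mouth here. One too small stops at least 11 mm higher, and so may a fitting one turned over 8 degrees off the nut. One too big goes home too, but turns freely about the nut; the right one turns less than 15 degrees either way.
- nut_a: One of three fixed brass hex nuts of 18, 23 and 28 mm across flats; the name does not tell which. 16 mm tall, top edge chamfered, with a 10 mm thick stud end 8 mm higher. Origin: centre of underside; a hexagon corner points along +x. Work on the one at the turntable's hub; the other two stand on the wooden spares block to the right. It does not turn.
- nut_b: One of three fixed brass hex nuts of 18, 23 and 28 mm across flats; the name does not tell which. 16 mm tall, top edge chamfered, with a 10 mm thick stud end 8 mm higher. Origin: centre of underside; a hexagon corner points along +x. Work on the one at the turntable's hub; the other two stand on the wooden spares block to the right. It does not turn.
- nut_c: One of three fixed brass hex nuts of 18, 23 and 28 mm across flats; the name does not tell which. 16 mm tall, top edge chamfered, with a 10 mm thick stud end 8 mm higher. Origin: centre of underside; a hexagon corner points along +x. Work on the one at the turntable's hub; the other two stand on the wooden spares block to the right. It does not turn.
- socket_small: Loose steel hex tube socket, yellow 12 mm top on its grip, 110 to 225 g, 79 mm tall. Mouth 20 mm across flats, 31 mm deep, facing down; outside hexagon 27 mm to 36 mm up, then a dark square grip 20 x 20 mm, 39 to 79 mm up. Fits a nut 2 mm smaller. Origin: centre of the mouth, z up; square's faces look along x and y, a hexagon corner along +x. Starts mouth down on the mat; places vary.
- socket_mid: Loose steel hex tube socket, green 12 mm top on its grip, 110 to 225 g, 79 mm tall. Mouth 25 mm across flats, 31 mm deep, facing down; outside hexagon 32 mm to 36 mm up, then a dark square grip 20 x 20 mm, 39 to 79 mm up. Fits a nut 2 mm smaller. Origin: centre of the mouth, z up; square's faces look along x and y, a hexagon corner along +x. Starts mouth down on the mat; places vary.
- socket_large: Loose steel hex tube socket, blue 12 mm top on its grip, 110 to 225 g, 79 mm tall. Mouth 30 mm across flats, 31 mm deep, facing down; outside hexagon 37 mm to 36 mm up, then a dark square grip 20 x 20 mm, 39 to 79 mm up. Fits a nut 2 mm smaller. Origin: centre of the mouth, z up; square's faces look along x and y, a hexagon corner along +x. Starts mouth down on the mat; places vary.
- mat: Fixed cork mat on the bench, 110 (x) x 270 (y) x 4 mm thick, on which the sockets stand in a row along its y, 85 mm apart. Origin: centre of its underside.
- bottle: Bystander: white bottle with a red cap, 56 mm diameter, 150 mm tall; origin under its centre.
- jar: Bystander: amber glass jar with a steel lid, 60 mm diameter, 60 mm tall; origin under its centre.
- lighter: Bystander: blue lighter lying flat, 72 x 22 x 12 mm; origin under its centre, length along x.

How it is judged (in metres and radians):
On the way, in this order (a step that is already met when the one before it is completed fails the run):
1. the lock knob has clicked over and stays locked (value of joint lock_knob above 0.95 rad), for 0.2 s.
2. the socket that fits is fully home on the hub nut (((horizontal distance between nut_b and hub below 0.01 m and distance between socket_small and hub below 0.004 m and angle between socket_small's own z axis and vertical below 0.07 rad) or (horizontal distance between nut_a and hub below 0.01 m and distance between socket_mid and hub below 0.004 m and angle between socket_mid's own z axis and vertical below 0.07 rad) or (horizontal distance between nut_c and hub below 0.01 m and distance between socket_large and hub below 0.004 m and angle between socket_large's own z axis and vertical below 0.07 rad))), for 0.2 s.
At the end, for the whole second after the job is handed in: The lock knob is past its detent (above 0.95 rad); the socket that fits the nut at the hub has its mouth within 4 mm of the hub point, tilted less than 4 degrees, at rest, with the fingers gripping it (over 4 N); the other two sockets stand upright (within 7 degrees) at rest on the mat (value of joint lock_knob above 0.95 rad and ((horizontal distance between nut_b and hub below 0.01 m and distance between socket_small and hub below 0.004 m and angle between socket_small's own z axis and vertical below 0.07 rad and contact force between the fingers and socket_small above 4 N and linear speed of each of socket_small, socket_mid, socket_large below 0.02 m/s and x of socket_mid in the frame of mat between -0.06 and 0.06 m and y of socket_mid in the frame of mat between -0.14 and 0.14 m and z of each of socket_mid, socket_large in the frame of mat below 0.008 m and angle between each of socket_mid, socket_large's own z axis and vertical below 0.12 rad and x of socket_large in the frame of mat between -0.06 and 0.06 m and y of socket_large in the frame of mat between -0.14 and 0.14 m) or (horizontal distance between nut_a and hub below 0.01 m and distance between socket_mid and hub below 0.004 m and angle between socket_mid's own z axis and vertical below 0.07 rad and contact force between the fingers and socket_mid above 4 N and linear speed of each of socket_mid, socket_small, socket_large below 0.02 m/s and x of socket_small in the frame of mat between -0.06 and 0.06 m and y of socket_small in the frame of mat between -0.14 and 0.14 m and z of each of socket_small, socket_large in the frame of mat below 0.008 m and angle between each of socket_small, socket_large's own z axis and vertical below 0.12 rad and x of socket_large in the frame of mat between -0.06 and 0.06 m and y of socket_large in the frame of mat between -0.14 and 0.14 m) or (horizontal distance between nut_c and hub below 0.01 m and distance between socket_large and hub below 0.004 m and angle between socket_large's own z axis and vertical below 0.07 rad and contact force between the fingers and socket_large above 4 N and linear speed of each of socket_large, socket_small, socket_mid below 0.02 m/s and x of socket_small in the frame of mat between -0.06 and 0.06 m and y of socket_small in the frame of mat between -0.14 and 0.14 m and z of each of socket_small, socket_mid in the frame of mat below 0.008 m and angle between each of socket_small, socket_mid's own z axis and vertical below 0.12 rad and x of socket_mid in the frame of mat between -0.06 and 0.06 m and y of socket_mid in the frame of mat between -0.14 and 0.14 m))); the arm keeps its last pose, push and grip.
It fails at once if the bottle is moved more than 20 mm (distance of bottle from where it was at the start of the episode above 0.02 m).
It fails at once if the jar is moved more than 20 mm (distance of jar from where it was at the start of the episode above 0.02 m).
It fails at once if the lighter is moved more than 20 mm (distance of lighter from where it was at the start of the episode above 0.02 m).
It also fails if it takes over 72 s, if anything falls off the work surface, if the arm or the gripper's body presses on something with over 40 N, if the wrist force passes 120 N, or if a joint passes its speed limit or range.

## Working session

There is one attempt and no reset: what is moved stays moved. The work goes in short steps, Python scripts to look and compute and a shell command to move; the robot and the scene stay as the last step left them, time stands still between calls to the robot, and variables do not carry over. Pictures are saved under pics/ and viewed, at most 10 in all, crops included, and the job is handed in when it is done.

```bash
mkdir -p pics; ls; python3 - <<'E'
from workcell import monitor, optics, order, env
import cv2,numpy as np
o=monitor.get_obs();print(o)
for n in("top","scene"):
    f=optics.grab_frame(n);cv2.imwrite(f"pics/{n}0.png",f["pixels"]);np.savez(f"{n}0.npz",**f);print(n,f["fx"],f["fy"],f["cx"],f["cy"],f["pose"].round(3).tolist())
E
```

```text
pics
{'time_s': 0.0, 'joints': array([ 1.27330578,  0.70704979, -0.02758899,  1.48504514,  0.02196613,
        0.95091153, -0.07551013]), 'dq': array([-0.00046521,  0.00010271, -0.00112837, -0.00114539,  0.00057336,
       -0.00013315,  0.00027954]), 'effort': array([ 2.02731990e-04, -8.83203077e+01,  1.23459801e+00, -2.36167073e+01,
        1.69003231e-02,  6.53361800e-03, -2.44158025e-05]), 'position': array([ 145.40658039, -556.03557814,  249.84738955]), 'ee_rot': array([-3.11485353e+00, -4.00481994e-01,  2.66589169e-04]), 'wrist_force': array([ 0.50247746, -0.00591955, -0.14347983]), 'moment': array([ 0.0225965 , -0.00960018,  0.05431095]), 'grip_force': 0.0, 'width': 85.20568160702787}
top 448.1629815636458 448.1629815636458 318.71250517853383 197.57569117291962 [[0.021, -0.99, 0.138, 348.763], [-1.0, -0.023, -0.014, -118.616], [0.017, -0.138, -0.99, 1416.483], [0.0, 0.0, 0.0, 1.0]]
scene 454.5360621085175 454.5360621085175 323.7466904613995 210.5980316218888 [[-0.82, 0.296, -0.489, 1106.25], [0.572, 0.432, -0.697, 716.494], [0.005, -0.852, -0.524, 709.452], [0.0, 0.0, 0.0, 1.0]]
```

View pics/top0.png

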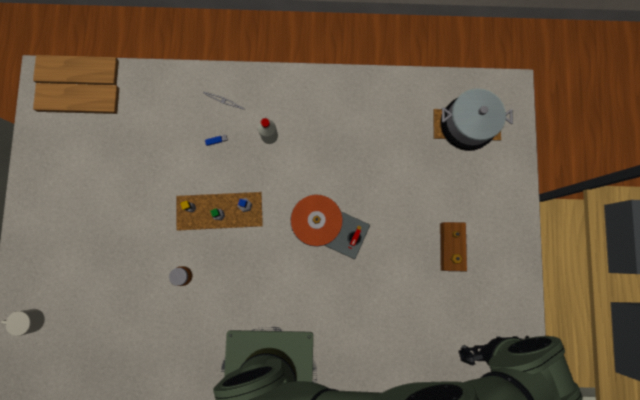

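View pics/scene0.png

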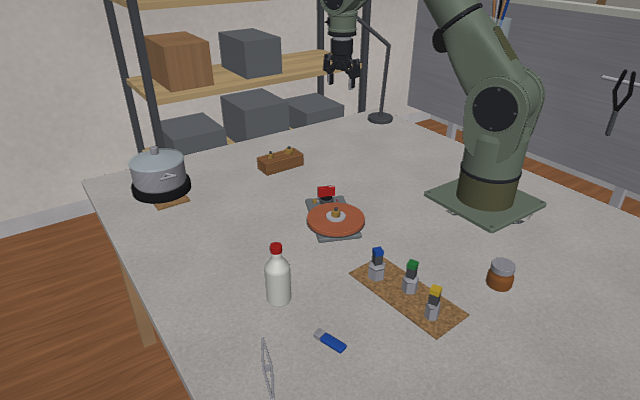

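The top view shows the yellow, green and blue sockets at (187,206), (217,213) and (245,204). The disc is at (317,220), the red knob at (355,236), the jar at (179,276), the bottle at (267,130) and the lighter at (215,140). The scene view agrees.

```bash
cat > h.py <<'E'
import cv2,numpy as np
from scipy.spatial.transform import Rotation as R
from workcell import monitor, optics
H={'red':[(0,140,70),(4,255,255)],'orange':[(5,130,70),(11,255,255)],'yellow':[(22,150,80),(32,255,255)],'green':[(45,110,40),(80,255,255)],'blue':[(105,130,60),(125,255,255)]}
def mask(f,c):
    return cv2.inRange(cv2.cvtColor(f["pixels"],cv2.COLOR_BGR2HSV),*map(np.array,H[c]))
def ray(f,uv,z):
    uv=np.atleast_2d(uv).astype(float);P=np.array(f["pose"])
    d=np.c_[(uv[:,0]-f["cx"])/f["fx"],(uv[:,1]-f["cy"])/f["fy"],np.ones(len(uv))]@P[:3,:3].T
    return P[:3,3]+d*((z-P[2,3])/d[:,2])[:,None]
def pts(f,m):  # depth points (world) under mask
    v,u=np.nonzero(m);z=f["z_map"][v,u].astype(float);k=z>0;u,v,z=u[k],v[k],z[k];P=np.array(f["pose"])
    return np.c_[(u-f["cx"])/f["fx"]*z,(v-f["cy"])/f["fy"]*z,z]@P[:3,:3].T+P[:3,3],np.c_[u,v]
def blobs(f,c,amin=6):
    n,l,s,ce=cv2.connectedComponentsWithStats(mask(f,c))
    return [(l==i,s[i,4],ce[i]) for i in range(1,n) if s[i,4]>=amin]
def totool(v,o=None):  # world vector -> tool axes
    o=o or monitor.get_obs();return R.from_rotvec(o["ee_rot"]).inv().apply(v)
E
python3 - <<'E'
from h import *
for n in("top","scene"):
    f=dict(np.load(f"{n}0.npz"))
    for c in H:
        for m,a,ce in blobs(f,c,8):
            p,_=pts(f,m); 
            if len(p): print(n,c,a,ce.round(1),"med",np.median(p,0).round(1),"min",p.min(0).round(),"max",p.max(0).round())
E
```

```text
top red 59 [264.7 122.1] med [744.6  25.1 149.8] min [731.  15. 112.] max [758.  37. 156.]
top red 79 [355.  236.9] med [ 419.8 -249.7   63.5] min [ 396. -265.   25.] max [ 444. -235.   71.]
top orange 1789 [316.1 220.1] med [ 469.7 -131.8   40.2] min [ 394. -209.   24.] max [549. -54.  50.]
top yellow 50 [184.5 204.5] med [504.3 262.9  83. ] min [494. 251.  75.] max [516. 274.  91.]
top green 50 [214.4 212.4] med [483.8 173.   83.5] min [472. 160.  67.] max [494. 184.  91.]
top blue 90 [213.2 140.3] med [722.4 204.   12.5] min [708. 179.   7.] max [737. 228.  19.]
top blue 45 [242.2 202.5] med [515.3  91.7  83.2] min [504.  81.  71.] max [525. 101.  88.]
scene red 166 [325.7 191.1] med [ 424.1 -246.3   51.8] min [ 397. -260.   35.] max [ 448. -232.   68.]
scene red 127 [275.6 247.8] med [748.   32.7 148.3] min [735.  14. 134.] max [758.  41. 152.]
scene orange 1312 [335.3 219.8] med [ 486.1 -113.7   39.8] min [ 395. -211.   27.] max [552. -51.  45.]
scene yellow 114 [435.2 290.2] med [509.  265.8  82. ] min [492. 252.  69.] max [518. 277.  86.]
scene green 90 [412.1 264.5] med [488.4 177.3  82.3] min [472. 163.  70.] max [496. 187.  85.]
scene blue 45 [505.    9.1] med [-367.7 -310.3  486.2] min [-375. -321.  453.] max [-352. -300.  516.]
scene blue 88 [377.7 251.5] med [518.7  97.8  81.5] min [505.  83.  70.] max [528. 106.  87.]
scene blue 260 [332.9 342.6] med [725.9 209.   11.1] min [707. 180.   3.] max [741. 233.  16.]
```

Careful with the scale: shifts go in shares of 600 mm and turns go in shares of pi rad. That gives: 270 mm is 0.45, 220 mm is 0.3667.

```bash
python3 -m creep '[0.1, -0.0667, 0, 0, 0, 0, 85, 0.2, -0.1333, 0, 0, 0, 0, 85, 0.2833, -0.1883, 0, 0, 0, 0, 85, 0.3667, -0.2433, 0, 0, 0, 0, 85, 0.45, -0.2967, 0, 0, 0, 0, 85]'; python3 -m creep '[0.0833, -0.055, 0, 0, 0, 0, 85, 0.1233, -0.08, 0, 0, 0, 0, 85, 0.1233, -0.08, 0, 0, 0, 0, 85]'; python3 - <<'E'
from h import *
f=optics.grab_frame("wrist");np.savez("w1.npz",**f);cv2.imwrite("pics/w1.png",f["pixels"])
o=monitor.get_obs();print(o["position"],o["ee_rot"],o["joints"].round(2),f["pose"].round(3).tolist(),f["fx"],f["cx"],f["cy"])
E
```

```text
time_s: 0.72
position: [355.3, -322.1, 250.3]
ee_rot: [-3.116, -0.4, 0.0]
wrist_force: [1.6, -0.2, -0.3]
width: 84.8
grip_force: 0.0
time_s: 1.1
position: [414.9, -256.9, 250.0]
ee_rot: [-3.114, -0.406, -0.0]
wrist_force: [-0.3, -0.3, -0.4]
width: 84.9
grip_force: 0.0
[ 413.87284396 -258.23276716  250.10602882] [-3.11540642e+00 -4.02738814e-01  7.24424559e-04] [ 0.47  0.58  0.04  1.79 -0.03  0.77 -0.79] [[0.257, -0.916, -0.308, 494.552], [-0.966, -0.244, -0.081, -236.414], [-0.001, 0.318, -0.948, 374.349], [0.0, 0.0, 0.0, 1.0]] 326.12779031107533 317.8559066231169 202.72065850490273
```

View pics/w1.png

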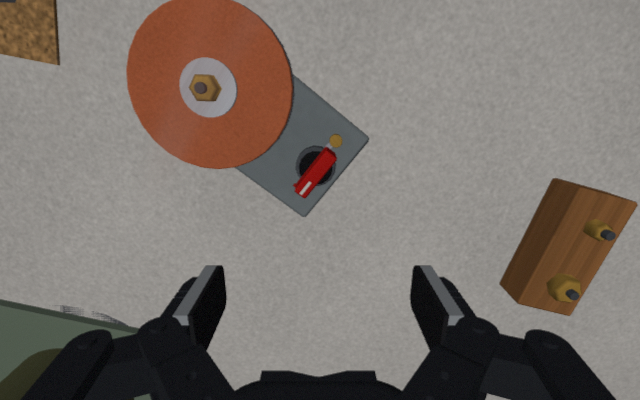

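The wrist view shows the disc and nut at about (205,88), the red bar at (315,172), and the spare nuts at (600,230) and (566,290). Next I'll measure the bar, hub and nut.

```bash
cat >> h.py <<'E'
def barfit(f,c,zlo,zhi):
    best=max(blobs(f,c),key=lambda b:b[1]);p,uv=pts(f,best[0]);k=(p[:,2]>zlo)&(p[:,2]<zhi)
    q=ray(f,uv[k],(zlo+zhi)/2)[:,:2].astype(np.float32);return cv2.minAreaRect(q),k.sum(),np.median(p[k],0)
def hubfit(f):
    hsv=cv2.cvtColor(f["pixels"],cv2.COLOR_BGR2HSV);hh,s,v=cv2.split(hsv)
    om=max(blobs(f,'orange'),key=lambda b:b[1])[0].astype(np.uint8)
    cs,_=cv2.findContours(om,cv2.RETR_CCOMP,cv2.CHAIN_APPROX_NONE);outer=max(cs,key=len)
    hull=cv2.convexHull(outer);inn=np.zeros_like(om);cv2.drawContours(inn,[hull],-1,1,-1);inn=cv2.erode(inn,np.ones((5,5)))
    hole=inn&(1-om);n,l,st,_=cv2.connectedComponentsWithStats(hole);i=1+np.argmax(st[1:,4]);hole=(l==i).astype(np.uint8)
    disc=cv2.minEnclosingCircle(ray(f,outer[:,0],40)[:,:2].astype(np.float32))
    c2,_=cv2.findContours(hole,cv2.RETR_EXTERNAL,cv2.CHAIN_APPROX_NONE);hp=cv2.fitEllipse(ray(f,max(c2,key=len)[:,0],45)[:,:2].astype(np.float32))
    nut=((hole>0)&(hh>12)&(hh<30)&(s>70)).astype(np.uint8)
    p,uv=pts(f,nut)
    return disc,hp,p,uv
E
python3 - <<'E'
from h import *
f=dict(np.load("w1.npz"))
print(barfit(f,'red',63,71))
d,hp,p,uv=hubfit(f);print("disc",d,"plate",hp,"nut n",len(p),np.percentile(p[:,2],[5,50,95]))
k=(p[:,2]>58)&(p[:,2]<64);q=ray(f,uv[k],61)[:,:2].astype(np.float32)
print("nuttop",k.sum(),cv2.minAreaRect(q),cv2.minEnclosingCircle(q))
E
```

```text
(((422.0573425292969, -252.2314910888672), (13.810748100280762, 50.90172576904297), 66.77083587646484), np.int64(648), array([ 424.3282635 , -253.47456177,   64.98326945]))
disc ((472.7456359863281, -133.7609405517578), 79.51239776611328) plate ((472.2816467285156, -133.43792724609375), (54.29960250854492, 54.89556121826172), 13.095210075378418) nut n 553 [49.09344456 61.00116465 62.88446565]
nuttop 441 ((472.89813232421875, -134.073974609375), (22.206750869750977, 25.293638229370117), 14.876042366027832) ((472.65325927734375, -134.05433654785156), 12.73824691772461)
```

Hub at (472.4,-133.7). Knob at (422.2,-252.2), 129 mm from the hub (130 expected), with the bar at -23°. The nut's flats measure about 22 mm at the chamfered top, which suggests the 23 mm nut. Now I'll go to the knob.

Scaled: 110 mm is 0.1833, -3.7 mm is -0.0062, 0.66 rad is 0.2101.

```bash
python3 -m creep '[0.0157, -0.0062, 0.05, 0, 0, 0.0541, 42, 0.0157, -0.0062, 0.1, 0, 0, 0.1082, 42, 0.0157, -0.0062, 0.15, 0, 0, 0.1592, 42, 0.0157, -0.0062, 0.1833, 0, 0, 0.2101, 42, 0.0157, -0.0062, 0.1833, 0, 0, 0.2101, 42]';python3 - <<'E'
from h import *
f=optics.grab_frame("wrist");np.savez("w2.npz",**f)
o=monitor.get_obs();print(o["position"],o["ee_rot"],o["joints"].round(2))
print(barfit(f,'red',63,71))
r=R.from_rotvec(o["ee_rot"]).as_matrix();print(np.degrees(np.arctan2(r[1,0],r[0,0])))
E
```

```text
time_s: 1.78
position: [420.8, -253.2, 139.5]
ee_rot: [-3.077, 0.631, 0.004]
wrist_force: [-0.2, 0.5, 0.7]
width: 41.8
grip_force: 0.0
[ 421.27388346 -253.2735308   140.37687506] [ 3.07837298e+00 -6.26932767e-01 -1.56352936e-03] [ 0.38  0.77  0.18  1.91 -0.27  0.48 -1.23]
(((422.5354919433594, -253.54205322265625), (13.209024429321289, 51.28602600097656), 66.2184829711914), np.int64(1360), array([ 424.93242818, -254.31733402,   65.09944755]))
-23.022550048414328
```

Scaled: 82 mm is 0.1367, 75 mm is 0.125.

```bash
python3 -m creep '[0.0017, 0, 0.0667, 0, 0, 0, 42, 0.0017, 0, 0.125, 0, 0, 0, 42, 0.0017, 0, 0.1367, 0, 0, 0, 42, 0.0017, 0, 0.1367, 0, 0, 0, 5, 0.0017, 0, 0.1367, 0, 0, 0, 5]' 50; python3 -m creep '[0, 0, 0, 0, 0, 0, 5, 0, 0, 0, 0, 0, 0, 5]'
```

```text
time_s: 2.45
position: [423.2, -253.7, 59.9]
ee_rot: [3.077, -0.63, 0.003]
wrist_force: [-0.6, 0.7, 4.8]
width: 12.9
grip_force: 49.4
time_s: 2.7
position: [423.2, -253.6, 59.8]
ee_rot: [3.077, -0.63, 0.003]
wrist_force: [-1.7, -1.6, 5.9]
width: 13.2
grip_force: 49.5
```

Scaled: 0.75 rad is 0.2387.

```bash
python3 -m creep '[0, 0, 0, 0, 0, 0.0477, 5, 0, 0, 0, 0, 0, 0.0955, 5, 0, 0, 0, 0, 0, 0.1432, 5, 0, 0, 0, 0, 0, 0.191, 5, 0, 0, 0, 0, 0, 0.2387, 5]'; python3 -m creep '[0, 0, 0, 0, 0, 0.0382, 5, 0, 0, 0, 0, 0, 0.0764, 5, 0, 0, 0, 0, 0, 0.1082, 5, 0, 0, 0, 0, 0, 0.1082, 5]'; python3 -c "
from h import *
o=monitor.get_obs();print(o['joints'].round(2),o['moment'])"
```

```text
time_s: 3.32
position: [421.8, -255.1, 59.9]
ee_rot: [2.625, -1.721, 0.003]
wrist_force: [-16.2, -11.0, 7.4]
width: 12.9
grip_force: 49.9
time_s: 3.82
position: [420.9, -255.3, 59.8]
ee_rot: [2.298, -2.137, 0.002]
wrist_force: [-20.0, -12.2, 9.9]
width: 12.9
grip_force: 50.5
[ 0.31  0.95  0.31  1.96 -0.78  0.35 -1.82] [-2.70166844  4.36392317 -0.00523687]
```

Scaled: -110 mm is -0.1833, -50 mm is -0.0833.

```bash
python3 -m creep '[0, 0, 0, 0, 0, 0, 42, 0, 0, 0, 0, 0, 0, 42, 0, 0, -0.0833, 0, 0, 0, 42, 0, 0, -0.1833, 0, 0, 0, 42, 0, 0, -0.1833, 0, 0, 0, 42]';python3 - <<'E'
from h import *
f=optics.grab_frame("wrist");np.savez("w3.npz",**f)
o=monitor.get_obs();print(o["position"],o["ee_rot"],o["joints"].round(2),o["wrist_force"])
print(barfit(f,'red',63,71))
E
```

```text
time_s: 4.45
position: [424.1, -253.4, 171.9]
ee_rot: [-2.305, 2.132, -0.009]
wrist_force: [-0.4, -0.1, -1.2]
width: 42.1
grip_force: 0.0
[ 423.71286055 -252.83354588  169.95561714] [-2.30519655  2.13204713 -0.00459203] [ 0.19  0.78  0.54  1.89 -0.64  0.65 -1.94] [ 0.19284046 -0.32552853 -0.7339612 ]
(((420.7758483886719, -254.1649627685547), (13.12051010131836, 50.65819549560547), 4.320305824279785), np.int64(1038), array([ 421.57860176, -257.20212682,   65.01319254]))
```

Knob locked: the bar turned 62° (1.08 rad). Next, look at the sockets from above.

Scaled: -295 mm is -0.4917, -100 mm is -0.1667, -0.9 rad is -0.2865.

```bash
python3 -m creep '[-0.1, -0.0183, -0.0333, 0, 0, -0.0573, 85, -0.2, -0.0367, -0.0667, 0, 0, -0.1146, 85, -0.3, -0.055, -0.1, 0, 0, -0.1719, 85, -0.4, -0.075, -0.1333, 0, 0, -0.2292, 85, -0.4917, -0.0933, -0.1667, 0, 0, -0.2865, 85]';python3 - <<'E'
from h import *
o=monitor.get_obs();print(o["position"],o["ee_rot"]);print(totool(np.array([470,174,270])-o["position"],o))
E
```

```text
time_s: 5.12
position: [455.4, 43.9, 267.1]
ee_rot: [-3.007, 0.91, 0.001]
wrist_force: [1.6, 0.3, 0.4]
width: 84.9
grip_force: 0.0
[455.40070228  43.90412203 267.10465444] [-3.00700872e+00  9.09621014e-01  1.36369107e-03]
[ -59.96056594 -116.3741246    -2.87291476]
```

Scaled: -116 mm is -0.1933, -95 mm is -0.1583, -0.59 rad is -0.1878.

```bash
python3 -m creep '[-0.0417, -0.08, 0, 0, 0, -0.0573, 85, -0.0833, -0.1583, 0, 0, 0, -0.1146, 85, -0.1, -0.1933, 0, 0, 0, -0.1592, 85, -0.1, -0.1933, 0, 0, 0, -0.1878, 85, -0.1, -0.1933, 0, 0, 0, -0.1878, 85]';cat >> h.py <<'E'
def yaw(o=None):
    o=o or monitor.get_obs();r=R.from_rotvec(o["ee_rot"]).as_matrix();return np.degrees(np.arctan2(r[1,0],r[0,0]))
def tops(f,z=83,cols=('yellow','green','blue')):
    for c in cols:
        for m,a,ce in blobs(f,c,40):
            p,uv=pts(f,m);k=abs(p[:,2]-z)<2.5
            if k.sum()>30:
                q=ray(f,uv[k],z)[:,:2].astype(np.float32);(x,y),(w,h),an=cv2.minAreaRect(q);print(c,k.sum(),"xy",round(x,1),round(y,1),"size",round(w,1),round(h,1),"ang",round(an,1),"z",np.median(p[k,2]).round(1))
E
python3 - <<'E'
from h import *
f=optics.grab_frame("wrist");np.savez("w4.npz",**f);cv2.imwrite("pics/w4.png",f["pixels"])
o=monitor.get_obs();print(o["position"],yaw(o),o["joints"].round(2));tops(f)
E
```

```text
time_s: 5.75
position: [470.6, 171.5, 266.4]
ee_rot: [-3.141, 0.007, 0.002]
wrist_force: [-0.4, -0.9, -0.5]
width: 85.2
grip_force: 0.0
[470.7126686  171.2294779  266.56082172] -0.359297280338279 [-0.59  0.6   0.32  1.73 -0.24  0.85 -1.74]
yellow 471 xy 504.9 261.4 size 20.1 21.4 ang 23.4 z 83.8
green 437 xy 484.3 172.4 size 20.8 20.3 ang 23.1 z 83.8
blue 493 xy 515.9 91.6 size 21.2 20.3 ang 73.4 z 83.8
```

View pics/w4.png

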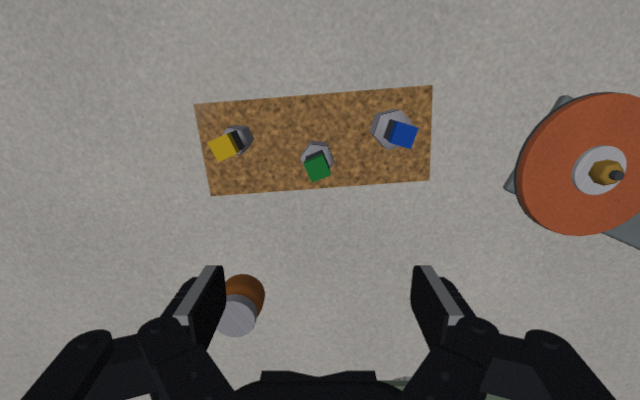

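The wrist view shows the yellow, green and blue tops at (223,147), (318,168) and (402,135), the jar at (240,310), and the hub nut at (605,172). Next is a closer view of the green socket to resolve its hexagon's yaw (the square leaves a 30° ambiguity).

Scaled: 116 mm is 0.1933, 13.6 mm is 0.0227, -0.41 rad is -0.1305.

```bash
python3 -m creep '[0.0217, -0.0017, 0.0667, 0, 0, -0.0477, 55, 0.0217, -0.0017, 0.1333, 0, 0, -0.0955, 55, 0.0227, -0.002, 0.1833, 0, 0, -0.1305, 55, 0.0227, -0.002, 0.1933, 0, 0, -0.1305, 55, 0.0227, -0.002, 0.1933, 0, 0, -0.1305, 55]';cat >> h.py <<'E'
def ringpix(f,cx,cy,z,rmax=24):
    # grey steel ring-top pixels at height z -> radius per angle (upper extent)
    g=np.ones(f["z_map"].shape,np.uint8);p,uv=pts(f,g);d=np.hypot(p[:,0]-cx,p[:,1]-cy)
    k=(abs(p[:,2]-z)<3)&(d<rmax);return ray(f,uv[k],z)[:,:2],uv[k]
E
python3 - <<'E'
from h import *
f=optics.grab_frame("wrist");np.savez("w5.npz",**f)
o=monitor.get_obs();print(o["position"],yaw(o));tops(f,cols=('green',))
q,uv=ringpix(f,484.3,172.4,40)
h=cv2.convexHull(q.astype(np.float32));print(len(q),"hull",cv2.contourArea(h),cv2.minAreaRect(h))
d=q-[484.3,172.4];a=np.degrees(np.arctan2(d[:,1],d[:,0]))
for b in range(-180,180,15):
    k=(a>=b)&(a<b+15);print(b+7,k.sum(),np.hypot(*d[k].T).max().round(1) if k.any() else '-',end=' | ')
x,y=uv.mean(0).astype(int);c=f["pixels"][max(0,y-70):y+70,x-90:x+90];cv2.imwrite("pics/w5.png",cv2.resize(c,None,fx=4,fy=4,interpolation=cv2.INTER_CUBIC))
E
```

```text
time_s: 6.42
position: [484.6, 172.4, 151.5]
ee_rot: [3.078, 0.627, 0.0]
wrist_force: [-0.4, 0.2, 0.2]
width: 54.9
grip_force: 0.0
[484.77306798 172.50692908 151.89663456] 23.07996871036074
green 963 xy 484.5 172.6 size 21.5 20.0 ang 23.1 z 83.8
321 hull 801.3675107378513 ((487.7978515625, 173.9617462158203), (30.255064010620117, 31.789583206176758), 21.830331802368164)
-173 0 - | -158 0 - | -143 0 - | -128 0 - | -113 3 17.0 | -98 15 18.4 | -83 12 16.5 | -68 10 15.5 | -53 11 16.2 | -38 23 17.9 | -23 24 17.1 | -8 20 16.2 | 7 26 16.9 | 22 26 19.0 | 37 25 17.7 | 52 21 16.8 | 67 27 17.5 | 82 23 18.5 | 97 13 17.1 | 112 14 16.2 | 127 12 17.2 | 142 14 18.4 | 157 2 17.6 | 172 0 - |
```

View pics/w5.png

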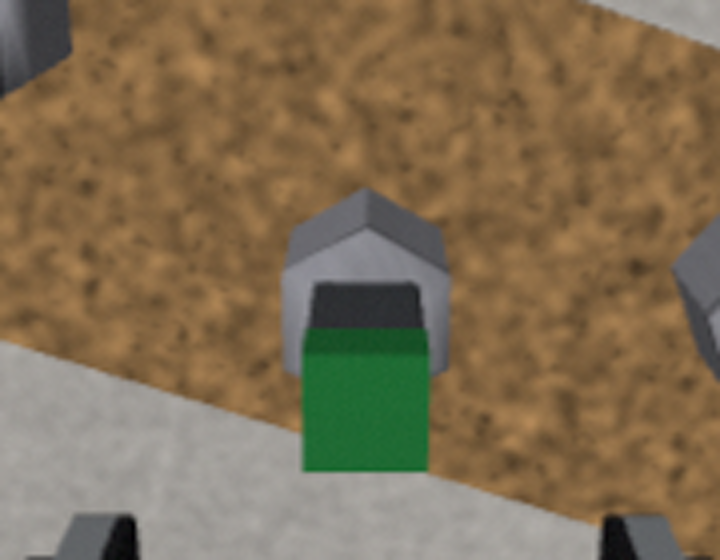

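The crop shows the green socket's near hexagon corner pointing straight up the image, along tool x, so the hex yaw is 23° mod 60. Now grasp and lift.

Scaled: 85 mm is 0.1417, 75 mm is 0.125.

```bash
python3 -m creep '[0, 0, 0.075, 0, 0, 0, 50, 0, 0, 0.125, 0, 0, 0, 50, 0, 0, 0.1417, 0, 0, 0, 50, 0, 0, 0.1417, 0, 0, 0, 10, 0, 0, 0.1417, 0, 0, 0, 10]' 60; python3 -m creep '[0, 0, 0, 0, 0, 0, 10, 0, 0, 0, 0, 0, 0, 10, 0, 0, -0.0333, 0, 0, 0, 10, 0, 0, -0.1333, 0, 0, 0, 10, 0, 0, -0.1833, 0, 0, 0, 10]'; python3 - <<'E'
from h import *
o=monitor.get_obs();print(o["position"],yaw(o),o["joints"].round(2));print(totool(np.array([472.4,-80,180])-o["position"],o))
E
```

```text
time_s: 7.1
position: [485.1, 172.7, 67.4]
ee_rot: [-3.077, -0.632, -0.003]
wrist_force: [0.7, -1.1, 3.5]
width: 19.6
grip_force: 58.3
time_s: 7.72
position: [485.0, 172.6, 179.3]
ee_rot: [-3.077, -0.632, -0.005]
wrist_force: [-1.5, 0.1, -1.8]
width: 19.1
grip_force: 59.2
[484.95365739 172.62188472 179.30643517] 23.23145489091501 [-0.49  0.73  0.15  1.8  -0.18  0.62 -1.4 ]
[-111.178728    227.18720975   -1.07431561]
```

Scaled: 209 mm is 0.3483, -103 mm is -0.1717.

```bash
python3 -m creep '[-0.0433, 0.0867, 0, 0, 0, 0, 10, -0.0867, 0.1733, 0, 0, 0, 0, 10, -0.13, 0.26, 0, 0, 0, 0, 10, -0.1717, 0.3483, 0, 0, 0, 0, 10, -0.1717, 0.3483, 0, 0, 0, 0, 10]'; cat >> h.py <<'E'
def nutlook(name,hx=472.4,hy=-133.7,z=61):
    f=optics.grab_frame("wrist");np.savez(name+".npz",**f)
    d,hp,p,uv=hubfit(f);print("disc",np.round(d[0],1),round(d[1],1),"plate",np.round(hp[0],1),np.round(hp[1],1))
    k=abs(p[:,2]-z)<2.5;q=ray(f,uv[k],z)[:,:2];h=cv2.convexHull(q.astype(np.float32))[:,0]
    c=np.array(cv2.minEnclosingCircle(h.astype(np.float32))[0]);print("n",k.sum(),"circ",cv2.minEnclosingCircle(h))
    t=np.radians(np.arange(0,60,1));e=[sum(np.ptp(h@[np.cos(s+a),np.sin(s+a)]) for a in (np.pi/6,np.pi/2,5*np.pi/6)) for s in t]
    i=int(np.argmin(e));print("corner yaw mod60",i,"AF mean",e[i]/3,"AF",[np.ptp(h@[np.cos(t[i]+a),np.sin(t[i]+a)]).round(1) for a in (np.pi/6,np.pi/2,5*np.pi/6)],"mid",[np.round((h@[np.cos(t[i]+a),np.sin(t[i]+a)]).max()/2+(h@[np.cos(t[i]+a),np.sin(t[i]+a)]).min()/2,1) for a in (np.pi/6,np.pi/2)])
    x,y=uv[k].mean(0).astype(int);cc=f["pixels"][max(0,y-45):y+45,max(0,x-60):x+60];cv2.imwrite(f"pics/{name}.png",cv2.resize(cc,None,fx=6,fy=6,interpolation=cv2.INTER_CUBIC));return f
E
python3 - <<'E'
from h import *
o=monitor.get_obs();print(o["position"],yaw(o));f=nutlook("w6")
E
```

```text
time_s: 8.35
position: [471.9, -64.7, 176.8]
ee_rot: [3.078, 0.621, 0.001]
wrist_force: [0.2, 1.3, -1.5]
width: 19.1
grip_force: 59.4
[471.89540566 -64.70781992 176.83760386] 22.829591200872617
disc [ 473.1 -132.4] 80.2 plate [ 472.7 -133.1] [54.2 56.3]
n 485 circ ((472.99346923828125, -131.87081909179688), 12.992362022399902)
corner yaw mod60 43 AF mean 22.83374364943005 AF [np.float64(22.9), np.float64(22.6), np.float64(23.0)] mid [np.float64(12.3), np.float64(-419.4)]
```

View pics/w6.png

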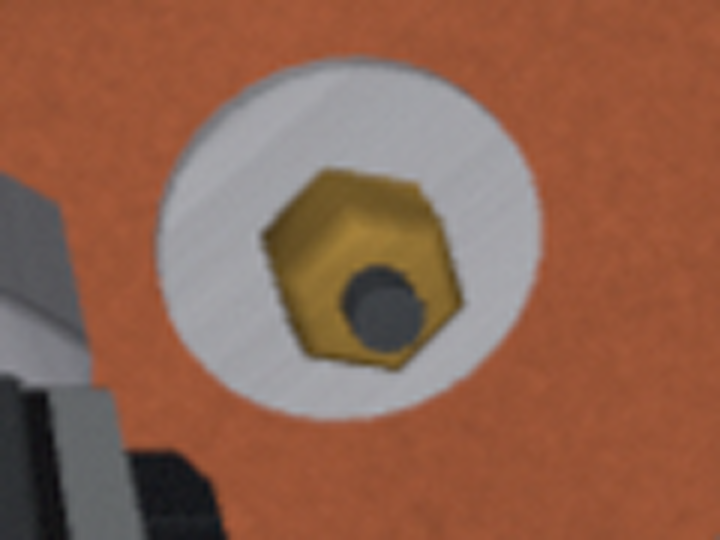

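The crop shows the nut with its stud in the middle of the plate, with clean edges; the corner yaw is 43–45° mod 60. Turn 21° ccw, centre and descend carefully.

Scaled: 63.7 mm is 0.1062, -25.6 mm is -0.0427, -0.37 rad is -0.1178.

```bash
python3 -m creep '[-0.0217, 0.0533, 0, 0, 0, -0.0477, 10, -0.0427, 0.1062, 0.0167, 0, 0, -0.0955, 10, -0.0427, 0.1062, 0.0417, 0, 0, -0.1178, 10, -0.0427, 0.1062, 0.05, 0, 0, -0.1178, 10, -0.0427, 0.1062, 0.05, 0, 0, -0.1178, 10]';  python3 -m creep '[0, 0, 0, 0, 0, 0, 10, 0, 0, 0, 0, 0, 0, 10]'; python3 - <<'E'
from h import *
o=monitor.get_obs();print(o["position"],yaw(o),o["wrist_force"]);print(totool(np.array([473,-133.3,125])-o["position"],o))
f=optics.grab_frame("wrist");np.savez("w7.npz",**f);tops(f,o["position"][2]+19.6-3.5+.0,('green',))
m=max(blobs(f,'green'),key=lambda b:b[1])[0];p,_=pts(f,m);print(len(p),np.median(p,0))
E
```

```text
time_s: 9.02
position: [474.2, -127.8, 146.2]
ee_rot: [-2.908, -1.188, -0.0]
wrist_force: [1.9, 0.4, -2.7]
width: 19.2
grip_force: 59.5
time_s: 9.28
position: [474.1, -128.6, 146.4]
ee_rot: [2.908, 1.188, 0.001]
wrist_force: [0.4, -0.5, -2.2]
width: 19.1
grip_force: 59.5
[ 474.13011918 -128.58548314  146.35653438] 44.44676526977559 [ 0.38853882 -0.4790884  -2.15255611]
[-4.11403378  2.56594222 21.35640574]
green 2351 xy 474.8 -128.8 size 24.3 19.6 ang 44.5 z 162.8
2989 [ 476.0859709  -127.65392588  162.62022201]
```

Scaled: 19 mm is 0.0317, -4.1 mm is -0.0068.

```bash
python3 -m creep '[-0.0068, 0.0043, 0, 0, 0, 0, 10, -0.0068, 0.0043, 0.0167, 0, 0, 0, 10, -0.0068, 0.0043, 0.0317, 0, 0, 0, 10, -0.0068, 0.0043, 0.0317, 0, 0, 0, 10, -0.0068, 0.0043, 0.0317, 0, 0, 0, 10]';  python3 -c "
from h import *
o=monitor.get_obs();print(o['position'],yaw(o),o['wrist_force'])"; python3 -m creep '[0, 0, 0.005, 0, 0, 0, 10, 0, 0, 0.01, 0, 0, 0, 10, 0, 0, 0.0133, 0, 0, 0, 10, 0, 0, 0.0133, 0, 0, 0, 10]';python3 -c "
from h import *
o=monitor.get_obs();print(o['position'],yaw(o),o['wrist_force'])"
```

```text
time_s: 9.95
position: [472.8, -133.5, 126.9]
ee_rot: [-2.908, -1.188, 0.0]
wrist_force: [0.2, -0.8, -1.5]
width: 19.6
grip_force: 59.5
[ 472.84484705 -133.52226709  126.93063435] 44.45416092852451 [ 0.22448891 -0.80110976 -1.49081635]
time_s: 10.45
position: [472.9, -133.3, 118.8]
ee_rot: [-2.908, -1.188, -0.0]
wrist_force: [2.3, 2.9, -3.1]
width: 19.4
grip_force: 59.4
[ 472.89978194 -133.27121468  118.80574537] 44.46261557552461 [ 2.33916131  2.90295889 -3.10418882]
```

The mouth is about 5 mm below the nut's top with little force, so it is going on. Continue home.

Scaled: 11 mm is 0.0183, 9 mm is 0.015.

```bash
python3 -m creep '[0, 0, 0.005, 0, 0, 0, 10, 0, 0, 0.01, 0, 0, 0, 10, 0, 0, 0.015, 0, 0, 0, 10, 0, 0, 0.0183, 0, 0, 0, 10, 0, 0, 0.0183, 0, 0, 0, 10]';python3 -c "
from h import *
o=monitor.get_obs();print(o['position'],yaw(o),o['wrist_force'],o['moment'])"; python3 -m creep '[0, 0, 0.0033, 0, 0, 0, 10, 0, 0, 0.0033, 0, 0, 0, 10]'
```

```text
time_s: 11.08
position: [473.0, -133.2, 108.3]
ee_rot: [-2.908, -1.189, -0.001]
wrist_force: [-0.1, 6.4, 13.4]
width: 19.1
grip_force: 61.4
[ 473.01177859 -133.22625073  108.31186696] 44.471685846959325 [-0.08685694  6.38232062 13.40209605] [ 1.5830972   0.09366209 -0.03466935]
time_s: 11.32
position: [473.1, -133.2, 108.1]
ee_rot: [2.907, 1.188, 0.003]
wrist_force: [-9.2, 9.3, 65.2]
width: 19.2
grip_force: 68.7
```

Scaled: -1.5 mm is -0.0025, 0.3 rad is 0.0955.

```bash
python3 -m creep '[0, 0, -0.0025, 0, 0, 0.0318, 10, 0, 0, -0.0025, 0, 0, 0.0637, 10, 0, 0, -0.0025, 0, 0, 0.0955, 10, 0, 0, -0.0025, 0, 0, 0.0955, 10]';python3 -c "
from h import *
o=monitor.get_obs();print(o['position'],yaw(o),o['wrist_force'],o['moment'])"; python3 -m creep '[0, 0, 0, 0, 0, -0.0477, 10, 0, 0, 0, 0, 0, -0.0955, 10, 0, 0, 0, 0, 0, -0.1432, 10, 0, 0, 0, 0, 0, -0.191, 10, 0, 0, 0, 0, 0, -0.191, 10]';python3 -c "
from h import *
o=monitor.get_obs();print(o['position'],yaw(o),o['wrist_force'],o['moment'])"; 
```

```text
time_s: 11.82
position: [473.3, -132.9, 108.3]
ee_rot: [-3.053, -0.74, -0.002]
wrist_force: [-0.7, 10.3, 26.0]
width: 19.2
grip_force: 63.2
[ 473.28632104 -132.85403616  108.27790914] 27.236839443586618 [-0.71809911 10.32190105 26.0291447 ] [2.32332444 0.28296112 0.07051096]
time_s: 12.45
position: [472.8, -132.3, 108.3]
ee_rot: [-2.694, -1.613, -0.002]
wrist_force: [-5.4, 15.3, 30.3]
width: 19.6
grip_force: 63.8
[ 472.84743275 -132.33349833  108.26066033] 61.81353924879999 [-5.4222227  15.26945222 30.33402082] [ 3.51395896  1.15605934 -0.07499245]
```

```bash
python3 - <<'E'
from h import *
o=monitor.get_obs();print(o['position'],yaw(o),o['ee_rot'])
f=optics.grab_frame("wrist");np.savez("w8.npz",**f);tops(f,124,('green',))
c=f["pixels"][90:390,120:520];cv2.imwrite("pics/w8.png",cv2.resize(c,None,fx=2,fy=2))
E
```

```text
[ 472.84743275 -132.33349833  108.26066033] 61.81353924879999 [-2.69447312e+00 -1.61304187e+00 -2.06664300e-03]
green 2397 xy 473.4 -132.8 size 24.4 19.8 ang 61.9 z 124.8
```

View pics/w8.png

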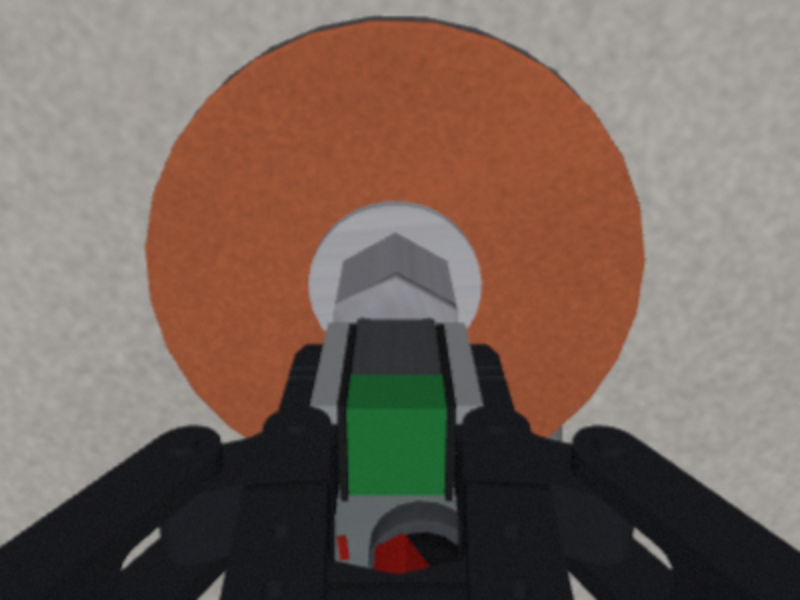

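The socket is fully home and turned with the tool (top at 61.9°, tool at 61.8°). I'll keep turning to see whether it really spins.

Scaled: -0.3 rad is -0.0955.

```bash
python3 -m creep '[0, 0, 0, 0, 0, -0.0318, 10, 0, 0, 0, 0, 0, -0.0637, 10, 0, 0, 0, 0, 0, -0.0955, 10, 0, 0, 0, 0, 0, -0.0955, 10]';python3 - <<'E'
from h import *
o=monitor.get_obs();print(o['position'],yaw(o),o['wrist_force'],o['moment'],o['effort'].round(2))
f=optics.grab_frame("wrist");np.savez("w9.npz",**f);tops(f,124,('green',))
q,uv=ringpix(f,473.4,-132.8,81);d=q-[473.4,-132.8];a=np.degrees(np.arctan2(d[:,1],d[:,0]))
for b in range(0,180,10):
    k=(a>=b)&(a<b+10);print(b+5,k.sum(),np.hypot(*d[k].T).max().round(1) if k.any() else '-',end=' | ')
f=dict(np.load("w6.npz"));d,hp,p,uv=hubfit(f)
g=np.ones(f["z_map"].shape,np.uint8);p,uv=pts(f,g);k=np.hypot(p[:,0]-472.6,p[:,1]+133.3)<20;p=p[k]
for z0 in range(46,72,2):
    k=abs(p[:,2]-z0-1)<1;print("\n",z0,k.sum(),np.ptp(p[k,:2],0).round(1) if k.any() else '',end='')
E
```

```text
time_s: 13.0
position: [472.5, -132.3, 108.3]
ee_rot: [-2.423, -1.998, -0.001]
wrist_force: [-7.8, 14.6, 32.5]
width: 19.4
grip_force: 64.2
[ 472.47011415 -132.25351486  108.26126685] 79.00814394163194 [-7.83776767 14.64397749 32.49368374] [3.52905555 1.92718814 0.47834986] [  6.8  -70.66   4.93 -13.84   2.12  -1.9    0.38]
green 2370 xy 472.9 -133.1 size 23.5 19.7 ang 79.1 z 124.7
5 2 16.1 | 15 27 17.2 | 25 37 17.3 | 35 34 16.3 | 45 38 16.0 | 55 37 16.1 | 65 37 16.6 | 75 41 18.3 | 85 47 18.4 | 95 41 17.4 | 105 40 17.0 | 115 41 17.0 | 125 39 17.5 | 135 47 18.7 | 145 34 18.7 | 155 2 17.7 | 165 0 - | 175 0 - | 
 46 219 [39.4 39. ]
 48 38 [21.9 16.3]
 50 25 [23.6 16.2]
 52 23 [15.  15.5]
 54 34 [25.4 16.2]
 56 36 [22.8 16.5]
 58 117 [25.5 25.1]
 60 303 [23.2 24.5]
 62 84 [17.7 19.4]
 64 15 [7.6 5.8]
 66 12 [6.7 4.8]
 68 95 [9.7 9.6]
 70 26 [8.4 6.8]
```

```bash
python3 - <<'E'
from h import *
f=dict(np.load("w1.npz"))
hsv=cv2.cvtColor(f["pixels"],cv2.COLOR_BGR2HSV)
m=cv2.inRange(hsv,(20,120,50),(32,255,255));m[:,:480]=0
n,l,s,c=cv2.connectedComponentsWithStats(m)
for i in range(1,n):
    if s[i,4]>30:
        p,uv=pts(f,l==i);zt=np.percentile(p[:,2],80);k=abs(p[:,2]-zt)<2.5;q=ray(f,uv[k],zt)[:,:2].astype(np.float32);print(c[i],s[i,4],zt,cv2.minAreaRect(q),cv2.minEnclosingCircle(q))
c=f["pixels"][160:330,490:640];a=cv2.resize(c,None,fx=3,fy=3,interpolation=cv2.INTER_CUBIC)
b=cv2.resize(f["pixels"][30:150,140:270],None,fx=3,fy=3,interpolation=cv2.INTER_CUBIC);b=cv2.copyMakeBorder(b,0,a.shape[0]-b.shape[0],0,0,cv2.BORDER_CONSTANT);cv2.imwrite("pics/w1c.png",np.hstack([b[:,:340],a]))
E
```

```text
[595.30434783 228.9178744 ] 207 60.87438856115597 ((437.16265869140625, -554.5308227539062), (18.206724166870117, 12.373403549194336), 12.072006225585938) ((437.4993591308594, -556.3942260742188), 9.35059928894043)
[563.24472574 286.63291139] 474 61.544455688398365 ((364.5628356933594, -556.5910034179688), (27.018407821655273, 28.495479583740234), 69.42740631103516) ((365.0951843261719, -557.0708618164062), 15.260363578796387)
```

View pics/w1c.png

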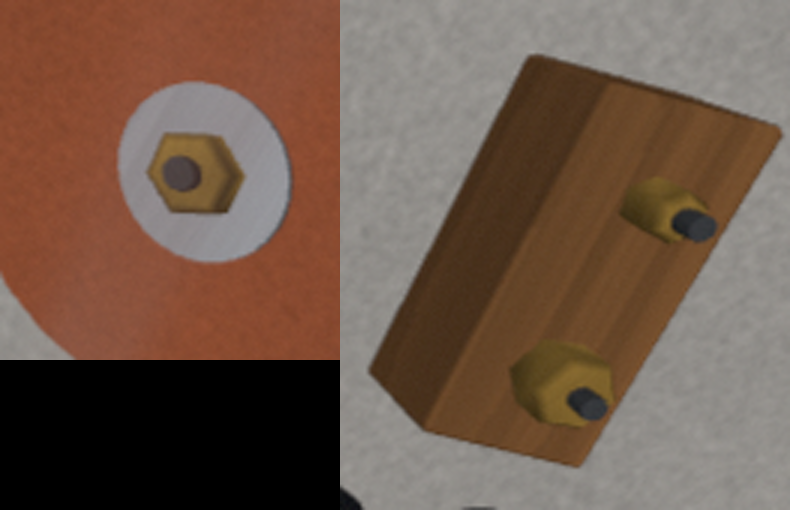

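The spares are the 18 and 28 mm nuts, so the hub nut looks like the 23 mm one, yet the green socket spun 52°. I'll lift off and check whether the nut or the knob moved.

Careful with the scale: shifts go in shares of 600 mm and turns go in shares of pi rad. That gives: -75 mm is -0.125, -70 mm is -0.1167, 0.3 rad is 0.0955.

```bash
python3 -m creep '[0, 0, -0.0333, 0, 0, 0, 10, 0, 0, -0.075, 0, 0, 0, 10, 0, 0, -0.1167, 0, 0, 0.0318, 10, -0.1, 0, -0.1167, 0, 0, 0.0637, 10, -0.125, 0, -0.1167, 0, 0, 0.0955, 10]';python3 -m creep '[0, 0, 0, 0, 0, 0.0477, 10, 0, 0, 0, 0, 0, 0.0955, 10, 0, 0, 0, 0, 0, 0.0955, 10]';python3 - <<'E'
from h import *
o=monitor.get_obs();print(o['position'],yaw(o),o['wrist_force'],o['moment'])
f=nutlook("w10");print(barfit(f,'red',63,71))
m=max(blobs(f,'green'),key=lambda b:b[1])[0];p,_=pts(f,m);print(np.median(p,0));tops(f,o["position"][2]+16.5,('green',))
c=f["pixels"];cv2.imwrite("pics/w10.png",c)
E
```

```text
time_s: 13.68
position: [456.8, -210.9, 177.4]
ee_rot: [2.703, 1.599, -0.003]
wrist_force: [0.2, 1.0, -0.7]
width: 19.0
grip_force: 70.8
time_s: 14.05
position: [458.0, -207.4, 177.3]
ee_rot: [2.908, 1.189, -0.001]
wrist_force: [0.4, -0.5, -1.0]
width: 19.3
grip_force: 70.8
[ 458.0461556  -207.39701826  177.26073618] 44.47884809974511 [ 0.42338535 -0.54405338 -1.04641167] [-0.02647067  0.07036521  0.04983075]
disc [ 472.4 -133.6] 79.2 plate [ 472.4 -133.5] [54.2 54.3]
n 678 circ ((472.989501953125, -133.14730834960938), 12.606047630310059)
corner yaw mod60 42 AF mean 22.22234632893414 AF [np.float64(22.4), np.float64(21.7), np.float64(22.6)] mid [np.float64(19.2), np.float64(-415.4)]Traceback (most recent call last):
  File "<stdin>", line 3, in <module>
  File "h.py", line 20, in barfit
    best=max(blobs(f,c),key=lambda b:b[1]);p,uv=pts(f,best[0]);k=(p[:,2]>zlo)&(p[:,2]<zhi)
ValueError: max() iterable argument is empty
```

View pics/w10.png

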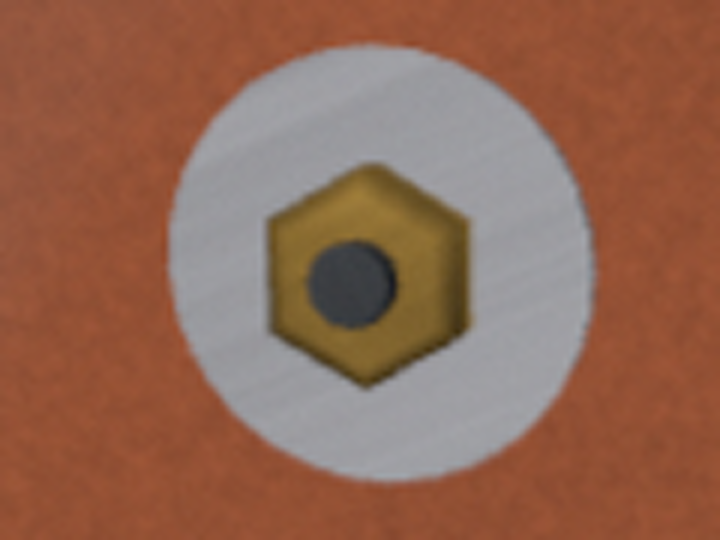

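The nut hasn't moved (corner yaw still about 43°). I'll go back on without bottoming, and test lateral and rotational play there, since friction against the plate blurred the first test.

Scaled: 62.5 mm is 0.1042, -42.5 mm is -0.0708.

```bash
python3 -m creep '[0.0533, -0.035, 0, 0, 0, 0, 10, 0.1042, -0.0708, 0.025, 0, 0, 0, 10, 0.1042, -0.0708, 0.0667, 0, 0, 0, 10, 0.1042, -0.0708, 0.0783, 0, 0, 0, 10, 0.1042, -0.0708, 0.0783, 0, 0, 0, 10]' 80;  python3 -c "
from h import *
o=monitor.get_obs();print(o['position'],yaw(o),totool(np.array([472.9,-133.4,113])-o['position'],o))"
```

```text
time_s: 14.72
position: [473.0, -133.5, 130.5]
ee_rot: [-2.908, -1.189, 0.001]
wrist_force: [0.0, 0.3, -1.2]
width: 18.9
grip_force: 78.5
[ 472.98287453 -133.54332591  130.53463518] 44.48597440025682 [ 0.04737212 -0.15270041 17.5346879 ]
```

```bash
cat > s.py <<'E'
from h import *
o=monitor.get_obs();print("  ->",o['position'].round(2),"yaw",yaw(o).round(2),"F",o['wrist_force'].round(1),"M",o['moment'].round(2),"j7",o['effort'][6].round(2))
E
python3 -m creep '[0, 0, 0.01, 0, 0, 0, 10, 0, 0, 0.02, 0, 0, 0, 10, 0, 0, 0.0267, 0, 0, 0, 10, 0, 0, 0.03, 0, 0, 0, 10, 0, 0, 0.03, 0, 0, 0, 10]'>/dev/null; python3 s.py
python3 -m creep '[0, 0.0025, 0, 0, 0, 0, 10, 0, 0.005, 0, 0, 0, 0, 10, 0, 0.005, 0, 0, 0, 0, 10]'>/dev/null;python3 s.py
python3 -m creep '[0, -0.005, 0, 0, 0, 0, 10, 0, -0.01, 0, 0, 0, 0, 10, 0, -0.01, 0, 0, 0, 0, 10]'>/dev/null;python3 s.py
python3 -m creep '[0, 0.005, 0, 0, 0, 0, 10, 0, 0.005, 0, 0, 0, 0, 10, 0, 0.005, 0, 0, 0, 0.0318, 10, 0, 0.005, 0, 0, 0, 0.0637, 10, 0, 0.005, 0, 0, 0, 0.0637, 10]'>/dev/null;python3 s.py
python3 -m creep '[0, 0, 0, 0, 0, 0.0318, 10, 0, 0, 0, 0, 0, 0.0318, 10]'>/dev/null;python3 s.py
```

```text
-> [ 473.11 -133.04  112.37] yaw 44.45 F [-0.5 -0.3 -1.6] M [-0.01  0.03 -0.04] j7 -0.01
  -> [ 473.86 -133.7   112.3 ] yaw 44.5 F [-8.  11.1  2. ] M [ 2.82  2.18 -0.01] j7 0.1
  -> [ 471.84 -131.58  112.71] yaw 44.42 F [ 3.6 -3.9 -3.9] M [-1.04 -0.87 -0.05] j7 -0.02
  -> [ 473.17 -132.74  112.44] yaw 33.04 F [-0.1  1.6 -2.1] M [ 0.52 -0.01  0.01] j7 -1.11
  -> [ 473.14 -132.73  112.43] yaw 27.42 F [-0.3  3.3 -1.7] M [0.9  0.07 0.07] j7 -1.09
```

Lateral play is only about ±1.3 mm, which matches a 23 mm nut in the 25 mm socket. Now I'll check how far the socket itself, rather than the tool, has turned.

```bash
python3 - <<'E'
from h import *
o=monitor.get_obs();print(o['position'],yaw(o))
f=optics.grab_frame("wrist");np.savez("w11.npz",**f)
c=f["pixels"][120:380,200:440];cv2.imwrite("pics/w11.png",cv2.resize(c,None,fx=2.3,fy=2.3,interpolation=cv2.INTER_CUBIC))
E
```

```text
[ 473.13719107 -132.73039603  112.4300072 ] 27.424331205382135
```

View pics/w11.png

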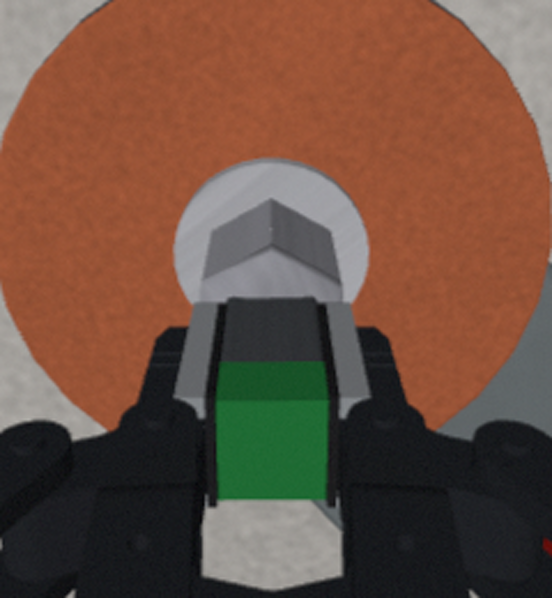

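Scaled: 0.12 rad is 0.0382.

```bash
for i in 1 2 3; do python3 -m creep '[0, 0, 0, 0, 0, 0.0382, 10, 0, 0, 0, 0, 0, 0.0382, 10]'>/dev/null;python3 s.py;done; python3 -m creep '[0, 0, 0, 0, 0, -0.0573, 10, 0, 0, 0, 0, 0, -0.1146, 10, 0, 0, 0, 0, 0, -0.1146, 10]'>/dev/null;python3 s.py;  python3 -m creep '[0, 0, 0, 0, 0, -0.0477, 10, 0, 0, 0, 0, 0, -0.0955, 10, 0, 0, 0, 0, 0, -0.0955, 10]'>/dev/null;python3 s.py; python3 -m creep '[0, 0, 0, 0, 0, -0.0477, 10, 0, 0, 0, 0, 0, -0.0955, 10, 0, 0, 0, 0, 0, -0.0955, 10]'>/dev/null;python3 s.py
```

```text
-> [ 473.2  -132.88  112.46] yaw 20.56 F [ 0.8  3.3 -1.5] M [ 1.   -0.09 -0.05] j7 -1.13
  -> [ 473.22 -133.01  112.47] yaw 13.72 F [ 0.6  3.3 -0.4] M [ 0.75 -0.16 -0.28] j7 -0.89
  -> [ 473.26 -133.13  112.48] yaw 6.87 F [ 1.5  1.8 -2.3] M [ 0.53 -0.24 -0.36] j7 -0.76
  -> [ 473.1  -132.82  112.46] yaw 27.78 F [ 0.1  4.6 -2. ] M [ 1.24 -0.04  0.24] j7 1.01
  -> [ 473.1  -133.25  112.49] yaw 44.59 F [ 0.1  3.1 -1.2] M [ 0.45  0.14 -0.06] j7 1.7
  -> [ 472.74 -132.4   112.37] yaw 61.7 F [-2.6  7.6  0.7] M [1.99 0.65 0.06] j7 1.2
```

There is a periodic torque but no hard stop. A firmer lateral test will settle it: an 18 mm nut would allow over ±3 mm.

Scaled: 0.3 rad is 0.0955.

```bash
python3 -m creep '[0, 0, 0, 0, 0, 0.0477, 10, 0, 0, 0, 0, 0, 0.0955, 10, 0, 0, 0, 0, 0, 0.0955, 10]'>/dev/null;python3 s.py
python3 -m creep '[0, 0.0042, 0, 0, 0, 0, 10, 0, 0.0083, 0, 0, 0, 0, 10, 0, 0.0083, 0, 0, 0, 0, 10]'>/dev/null;python3 s.py
python3 -m creep '[0, -0.0083, 0, 0, 0, 0, 10, 0, -0.0167, 0, 0, 0, 0, 10, 0, -0.0167, 0, 0, 0, 0, 10]'>/dev/null;python3 s.py
python3 -m creep '[0, 0.0083, 0, 0, 0, 0, 10, 0.0083, 0.0083, 0, 0, 0, 0, 10, 0.0083, 0.0083, 0, 0, 0, 0, 10]'>/dev/null;python3 s.py
python3 -m creep '[-0.0083, 0, 0, 0, 0, 0, 10, -0.0167, 0, 0, 0, 0, 0, 10, -0.0167, 0, 0, 0, 0, 0, 10]'>/dev/null;python3 s.py
python3 -m creep '[0.0083, 0, 0, 0, 0, 0, 10, 0.0083, 0, 0, 0, 0, 0, 10]'>/dev/null;python3 s.py
```

```text
-> [ 473.18 -133.14  112.48] yaw 44.42 F [ 0.6  1.  -1.2] M [ 0.28  0.   -0.09] j7 -1.69
  -> [ 474.26 -134.15  112.15] yaw 44.72 F [-12.8  19.   11.5] M [ 5.21  3.76 -0.15] j7 0.16
  -> [ 471.46 -131.24  112.8 ] yaw 44.49 F [  9.2 -10.1  -7.8] M [-2.61 -2.32 -0.04] j7 -0.03
  -> [ 475.35 -130.33  112.17] yaw 44.46 F [-8.3 -5.3 -1.2] M [-1.38  1.95  0.  ] j7 -0.07
  -> [ 470.31 -135.34  112.47] yaw 44.56 F [ 3.5  8.4 -4. ] M [ 2.17 -0.85 -0.06] j7 0.11
  -> [ 472.58 -133.23  112.38] yaw 44.46 F [-4.9 -1.3  0.3] M [-0.17  1.13  0.02] j7 -0.05
```

Lateral stops extrapolate to about 1.8 mm total play at zero force, i.e. a 23 mm nut in the 25 mm socket, so green is the snug fit. The turning was soft contact being overpowered. Now seat it home, release so that it stands flat, re-grip centred, and check.

Scaled: 3.8 mm is 0.0063, 2 mm is 0.0033.

```bash
python3 -m creep '[0, 0, 0.0033, 0, 0, 0, 10, 0, 0, 0.0063, 0, 0, 0, 10, 0, 0, 0.0063, 0, 0, 0, 30, 0, 0, 0.0063, 0, 0, 0, 30, 0, 0, 0.0063, 0, 0, 0, 30]'; python3 s.py; python3 -c "
from h import *
f=optics.grab_frame('wrist');tops(f,124,('green',));o=monitor.get_obs();print(totool(np.array([472.6,-133.4,108.4])-o['position'],o),o['width'])"
```

```text
time_s: 21.65
position: [473.4, -133.0, 108.7]
ee_rot: [2.908, 1.188, 0.001]
wrist_force: [-0.5, -0.8, 0.4]
width: 30.4
grip_force: 0.0
  -> [ 473.37 -133.04  108.7 ] yaw 44.46 F [-0.5 -0.8  0.4] M [-0.03  0.02  0.02] j7 0.0
green 2471 xy 473.7 -132.7 size 23.0 20.5 ang 44.5 z 124.8
[-0.75716178 -0.21876154  0.26900798] 29.982446925106377
```

Scaled: 0.5 mm is 0.0008, -0.4 mm is -0.0007.

```bash
python3 -m creep '[-0.0007, -0.0002, 0, 0, 0, 0, 10, -0.0007, -0.0002, 0, 0, 0, 0, 10, -0.0007, -0.0002, 0, 0, 0, 0, 10, -0.0007, -0.0002, 0.0008, 0, 0, 0, 10, -0.0007, -0.0002, 0.0008, 0, 0, 0, 10]' 50; python3 s.py; python3 - <<'E'
from h import *
f=optics.grab_frame('wrist');tops(f,124,('green',))
g=np.ones(f["z_map"].shape,np.uint8);p,uv=pts(f,g)
m=max(blobs(f,'green'),key=lambda b:b[1])[0];q,_=pts(f,m);q=q[abs(q[:,2]-124.5)<3]
A=np.c_[q[:,:2]-q[:,:2].mean(0),np.ones(len(q))];c=np.linalg.lstsq(A,q[:,2],rcond=None)[0];print("tilt deg",np.degrees(np.hypot(*c[:2])),c[2])
f=optics.grab_frame("top");tops(f,83,('yellow','blue'))
for c in('red','yellow','blue'):
    for m,a,ce in blobs(f,c,8):
        p,_=pts(f,m);print(c,a,ce.round(1),np.median(p,0).round(1))
f=optics.grab_frame("scene")
for c in('red','yellow','blue','green'):
    for m,a,ce in blobs(f,c,8):
        p,_=pts(f,m);print(c,a,ce.round(1),np.median(p,0).round(1))
E
```

```text
time_s: 22.32
position: [473.0, -133.2, 108.7]
ee_rot: [2.908, 1.188, 0.001]
wrist_force: [-1.2, 0.9, 16.2]
width: 19.0
grip_force: 50.8
  -> [ 472.98 -133.18  108.69] yaw 44.45 F [-1.2  0.9 16.2] M [0.41 0.38 0.01] j7 -0.01
green 2411 xy 474.1 -132.9 size 22.9 19.8 ang 44.5 z 124.8
tilt deg 1.9293170514875282 124.68890773882735
yellow 37 xy 503.7 262.9 size 19.1 20.9 ang 28.6 z 82.6
red 60 [264.8 122.2] [743.4  25.4 149.7]
red 76 [355.4 237. ] [ 420.1 -252.1   64.6]
yellow 52 [184.5 204.6] [503.4 262.5  83.2]
blue 90 [213.2 140.3] [722.6 204.5  11.6]
blue 45 [242.2 202.5] [515.5  91.7  83.3]
red 51 [323.2 191.2] [ 427.8 -253.6   49.5]
red 127 [275.6 247.8] [747.8  32.6 148.4]
yellow 114 [435.2 290.2] [509.2 266.2  82.3]
blue 45 [505.    9.1] [-365.8 -310.4  486. ]
blue 89 [377.6 251.4] [519.3  98.2  81.8]
blue 260 [332.9 342.6] [726.  209.   11.1]
green 52 [335.1 191.8] [ 477.5 -127.2  122.6]
```

```bash
python3 -c "
from workcell import order
print(order.finish_job())"
```

```text
the job is handed in; nothing more can be done
None
```

I handed the job in at about 22 s. The knob is turned 62° to locked, and the green (mid) socket is gripped at about 50 N, upright and fully home on the hub nut. The yellow and blue sockets stand on the mat, and the bottle and lighter are unmoved; I did not re-measure the jar. **The fit is inferred:** I tried only green, and it failed the twist test, turning well past 15° with little resistance. I chose it from the nut's measured 22–23 mm width, the 18 and 28 mm spares, and sideways play of about 1.8 mm.

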